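Clamp a fresh test tile in the fettling jig

ROBOT

A 6-joint arm with a two-finger parallel gripper is mounted at the origin on the work surface. World frame = base frame: x ahead of the robot, y to its left, z up, the work surface at z = 0. Lengths are in m, angles in rad, forces in N, time in s.
With the tool pointing down it reaches from about 0.3 to 0.875 m from the base axis. Payload 6.4 kg.
Tool frame: the origin (TCP) lies at the very end of the fingers, on their centre line; the grasp point (between the pads) lies 19 mm behind it; z points along the fingers, y is the line along which they close (so a half turn about z gives the same grasp; the last joint's range is limited). The gripper opens to 85 mm and grips with 20 to 120 N. Pads are 22 mm wide; open, the fingers measure 114 mm over their backs; the gripper's body (76 mm by 85 mm) begins 54 mm behind the grasp point. The pads swing forward as they close: fully open they stand 13 mm farther back than shut.
Start: joints at [1.008, 0.181, 1.607, -0, 1.354, -0.206], TCP at [0.201, 0.539, 0.231] pointing down, gripper open.
Joint ranges: [-2.99, 2.99], [-0.89, 2.07], [0.3, 2.58], [-1.14, 4.28], [0, 2.63], [-3.12, 3.12]. Speed limits (rad/s): [2.57, 2.57, 3.01, 3.14, 3.14, 3.14].

INTERFACE

Orientations are given as a unit quaternion [w, x, y, z].
In Python, from bench import ctrl gives the robot as it stands.
- The arm moves only by the tool jog_arm, never from a script. Its argument "series" is a list that holds one entry, the list of rows, each a list of 7 numbers: the shift along the tool's x, y, z in mm, then the turn, a rotation vector about the tool's x, y, z in rad, then the finger opening in mm, from 0 to 85.4. In form: [[[tx, ty, tz, rx, ry, rz, gripper], ...]]. A call has exactly 10 rows; each row shifts and turns the commanded pose from where the row before left it, along the tool's axes as they then stand; what a row does not reach is not made up. A row lasts 1/10 s, in which the tool goes at most 50 mm and 8.59 degrees, less where a joint would pass 70% of its speed; a pose out of reach is approached as far as the arm can. A call with a gripper value outside its range is refused whole. The fingers move at their own pace and stop on an object; the grip force is fixed at half the most. Time passes only in rows, so rows that do not move let the fingers close, or fill a call up. It gives the time, the measured TCP pose, the force, the opening and the grip force at its end, in the units of the state.
- ctrl.get_obs(): the state, without advancing time (a new reading comes with each control period).
- ctrl.camera(name): name is "scene" or "side" or "wrist"; returns a dict with "frame" (420x560x3 uint8, blue, green, red), "z_map" (420x560 float32, m along the optical axis (not along the pixel's ray), 0 where there is no reading), "fx", "fy", "cx", "cy" (pixels), "xyz" and "rotation" of the camera in the world. Camera axes: x right, y down, z forward; pixel columns grow to the right and rows downward; lengths in m; the calibration is good to about 2 mm. A picture is of the moment at which its call begins.
- ctrl.hand_in(): hands the job in; it is judged then, once.
The state is a dict: "time_s": time; "q": joint angles; "dq": joint speeds; "joint_efforts": joint torques, N m; "eef_pos": TCP position; "eef_rot": TCP orientation; "wrist_force": force on the tool from outside, world axes, zero at the start; "torque": the same for the moment, N m; "opening": opening from 0.0 (shut) to 1.0 (fully open); "grasp_force": force on a finger pad.
Only numpy, scipy, OpenCV 4.12 (cv2) and the standard library are available. Lean on these libraries where they do the work, as an engineer would, in place of code of your own. Each camera call takes 0.05 s, during which the arm holds its last target. There are 200 camera calls.

TASK

Lift the terracotta T-shaped test tile out of the plaster mould and lay it gently, base down, in the open nest of the fettling jig, between the jaw and the fence. Then swing the jig's cam lever round to the cam's high point (lever over the red mark), where the jaw is driven furthest and grips the tile, and finish still holding the lever there, because it springs open when let go. Leave the other things on the bench as they are.

Things in the scene. Friction and masses are not known exactly. Their poses are not given: they have to be found in the camera images.
- tile: Fresh terracotta-red T-shaped tile, 110 to 200 g. Base 70 (its x) x 60 (y) x 12 mm thick; on its middle an upright fin 50 mm long (x), 14 mm thick (y), top 50 mm above the underside. Same after a half turn. Origin: centre of the underside, z up. Lies loose in the mould, about 4 mm play all round, square to it within 0.02 rad. Take it by the fin.
- mould: White plaster press mould on a plywood bat (150 x 140 mm), fixed to the bench. Open cavity 78 (x) x 68 (y) mm, 10 mm deep: floor 36 mm, rim 46 mm above the bench; the tile's fin stands 40 mm above the rim. Origin: centre of the underside, on the bench. (A like mould, empty, stands at the back of the bench: not this one.)
- jig: Fettling jig, fixed to the bench: aluminium plate 220 (x) x 140 (y) x 16 mm. Origin: centre of the plate's underside, on the bench; z up. Along its x: lever pivot at -55.6 mm, sliding jaw (open: orange pad face at -5 mm), nest for the tile, steel fence (face at +75 mm, top 33 mm above the bench).
- nest (a point): Centre of the open nest's floor (jig x +35, y 0, plate top z 16 mm), axes as the jig's. Nest 80 mm long (x) and 72 mm wide (y) between two low strips (tops 24 mm above the bench). Lay the tile's origin here with its x along the jig's x, either way round: about 5 mm play at each end, 6 mm at each side.
- cam_lever (a joint): Lever angle, rad, growing clockwise seen from above. 0: at rest, jaw open, lever towards the jig's -y side. 1.9: cam's high point, jaw furthest forward, lever pointing along the jig's -x over the red line on the plate. Beyond it the jaw goes back; stop at 2.5. The lever points at angle -(1.24 + value) about the jig's z from its +x. It springs back to 0 when let go: 2 to 5 N at the grip.
- cam_pivot (a point): Point on the lever's vertical pivot axis at the height of the middle of the grip, 74 mm above the bench.
- lever_grip: Red upright round grip, 24 mm diameter, 50 mm tall, 100 mm from the pivot axis on the lever's end. It revolves freely on its pin, so fingers that pinch it need not turn with the lever. Origin: its middle, 74 mm above the bench (top 99, foot 49 mm); the flat steel lever, 16 mm wide, lies below it, 36 to 48 mm above the bench. Its own yaw means nothing.
- jaw_pad: Orange-faced sprung pad, 54 mm wide, 16 mm tall, on the front of the sliding jaw. Origin: 4 mm behind its face, 25 mm above the bench. The cam drives the jaw 13.9 mm along the jig's +x at the high point: the pad slides the tile against the fence and presses it there with about 10 N as its spring gives.
- white_tile: White T-shaped glaze test tile of the same shape as tile (70 x 60 x 12 base, fin to 50 mm); origin: centre of its underside; stands on the drying board. Leave it.
- blue_tile: Blue T-shaped glaze test tile of the same shape as tile (70 x 60 x 12 base, fin to 50 mm); origin: centre of its underside; stands on the drying board. Leave it.
- glaze_bottle: Green bottle with white cap, 72 mm diameter, 200 mm tall, upright; origin: centre of the underside. Leave it.
- jug: Turquoise jug, 96 mm diameter, 130 mm tall, with a handle; origin: centre of the underside. Leave it.
- steel_pot: Steel pot, 120 mm diameter, 90 mm tall; origin: centre of the underside. Leave it.
- tape_roll: Roll of brown tape lying flat, 90 mm diameter, 24 mm tall; origin: centre of the underside. Leave it.
- fettling_brush: Brush lying flat; origin on its underside. Leave it.
Things that resemble listed ones, but are neither listed nor needed, are in the scene too. What is shaped like the tile but green is not meant. What is shaped like the mould but black is not meant.

How it is judged:
On the way, in this order (a step that is already met when the one before it is completed fails the run):
1. the tile is lifted clear of the mould in the fingers (z of tile in the frame of mould above 0.06 m and contact force between the fingers and tile above 0.5 N), for 0.1 s.
2. the tile lies flat in the nest, let go, with the jaw still open (y of tile in the frame of jig between -0.014 and 0.014 m and z of tile in the frame of jig between 0.012 and 0.02 m and angle between tile's own z axis and vertical below 0.1 rad and angle between the x axis of tile and the x axis of jig, either way round below 0.15 rad and contact force between the fingers and tile below 0.1 N and x of tile in the frame of jig between 0.026 and 0.044 m and value of joint cam_lever below 0.3 rad and linear speed of tile below 0.03 m/s), for 0.2 s.
At the end, for the whole second after the job is handed in: Fingers hold the lever grip (over 1 N), lever still, within 0.2 rad of the high point (1.7 to 2.1); pad presses the tile (over 4 N); tile untouched by the fingers, flat on the nest floor (0.1 rad, 4 mm), within 4 mm of the fence and 14 mm of the centre line, square within 0.15 rad (value of joint cam_lever between 1.7 and 2.1 rad and velocity of joint cam_lever between -0.1 and 0.1 rad/s and contact force between the fingers and lever_grip above 1 N and contact force between jaw_pad and tile above 4 N and y of tile in the frame of jig between -0.014 and 0.014 m and z of tile in the frame of jig between 0.012 and 0.02 m and angle between tile's own z axis and vertical below 0.1 rad and angle between the x axis of tile and the x axis of jig, either way round below 0.15 rad and contact force between the fingers and tile below 0.1 N and x of tile in the frame of jig between 0.036 and 0.044 m); the arm keeps its last pose, push and grip.
It fails at once if the tile is dropped or thrown (moves faster than 0.5 m/s with no finger on it) (contact force between the fingers and tile below 0.05 N and linear speed of tile above 0.5 m/s).
It fails at once if another thing on the bench is shifted by more than 30 mm (distance of any of white_tile, blue_tile, glaze_bottle, jug, steel_pot, tape_roll, fettling_brush from where it was at the start of the episode above 0.03 m).
It also fails if it takes over 58 s, if anything falls off the work surface, if the arm or the gripper's body presses on something with over 40 N, if the wrist force passes 120 N, or if a joint passes its speed limit or range.

## Working session

There is one attempt and no reset: what is moved stays moved. The work goes in short steps, Python scripts to look and compute and a tool call to move; the robot and the scene stay as the last step left them, time stands still between calls to the robot, and variables do not carry over. Pictures are saved under pics/ and viewed, at most 10 in all, crops included, and the job is handed in when it is done.

Besides the shell and the picture viewer there is one more tool, called as name(argument=value, ...) on one line, values as JSON. jog_arm: Moves the arm, as the interface text tells. Its arguments: {"type":"object","properties":{"series":{"type":"array"}},"required":["series"]}

```bash
ls; mkdir -p pics; cat > h.py <<'E'
import numpy as np, cv2
from bench import ctrl
def cam(n):
    c=ctrl.camera(n); np.savez('last_%s.npz'%n,**{k:np.array(v) for k,v in c.items()}); return c
def R(c):
    r=np.array(c['rotation'],float)
    if r.shape==(4,):
        from scipy.spatial.transform import Rotation as Ro
        return Ro.from_quat(r[[1,2,3,0]]).as_matrix()
    return r
def ray(c,u,v,z):
    d=R(c)@np.array([(u-c['cx'])/c['fx'],(v-c['cy'])/c['fy'],1]); o=np.array(c['xyz'])
    return o+d*(z-o[2])/d[2]
def cloud(c):
    Z=c['z_map']; v,u=np.mgrid[:Z.shape[0],:Z.shape[1]]
    P=np.stack([(u-c['cx'])/c['fx']*Z,(v-c['cy'])/c['fy']*Z,Z],-1)
    return P@R(c).T+np.array(c['xyz'])
E
python3 - <<'E'
from h import *
for n in ['scene','side']:
    c=cam(n); cv2.imwrite('pics/%s0.png'%n,c['frame']); print(n,c['xyz'],c['rotation'],c['fx'],c['cx'],c['cy'])
o=ctrl.get_obs(); print(o)
E
```

```text
pics
scene [1.41275204 0.318155   1.32742539] [-0.18201192  0.54581954  0.77633933 -0.25739062] 491.76476034822264 274.0646017816971 206.53013628938677
side [ 0.12719632 -0.73846452  1.00710583] [-0.35344479  0.89675944 -0.25132049  0.08796193] 423.73952144338926 272.4096882683579 210.99254240572438
{'time_s': 0.1, 'q': array([ 1.00773328e+00,  1.81511313e-01,  1.60791378e+00, -3.14659255e-05,
        1.35381949e+00, -2.06295024e-01]), 'dq': array([ 0.00072176, -0.00287338, -0.00131241,  0.00073097,  0.00130245,
        0.00108052]), 'joint_efforts': array([-2.08159572e-04, -4.45872045e+01, -3.52236843e+01, -3.71915603e-04,
        4.09369051e-03, -2.91267793e-05]), 'eef_pos': array([0.20052907, 0.53835478, 0.23044641]), 'eef_rot': array([-2.95712868e-04,  1.77436056e-01,  9.84131985e-01, -7.71363445e-04]), 'wrist_force': array([-0.72334279,  0.77224392, -0.02606722]), 'torque': array([0.02418221, 0.03292047, 0.00461616]), 'grasp_force': 0.0, 'opening': 0.9986717161471919}
```

View pics/scene0.png

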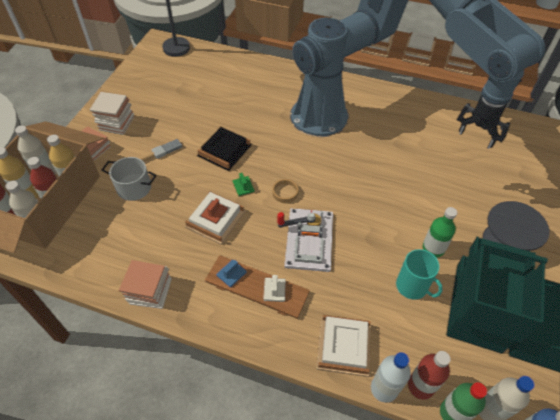

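View pics/side0.png

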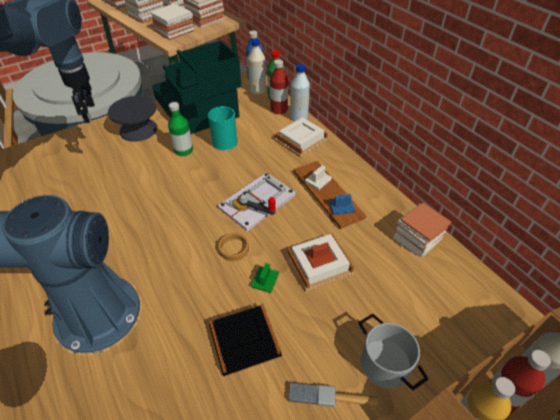

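The terracotta tile is at scene (214,211) / side (319,253), in the white mould. Things it could be confused with:
- green T: scene (243,184)
- blue T: (231,272)
- white T: (274,288)
- terracotta book: (144,278)
- empty white mould: (346,342)
- black mould: (224,147)

The jig is at scene (310,240) and its red grip at (281,218). The description fits the tile at (214,211), so I'll check that one in a close crop.

```bash
python3 - <<'E'
from h import *
S={n:dict(np.load('last_%s.npz'%n)) for n in ['scene','side']}
f=S['scene']['frame']; cv2.imwrite('pics/crop1.png',cv2.resize(f[180:280,180:340],None,fx=5,fy=5,interpolation=cv2.INTER_CUBIC))
box={'scene':{'mould':(180,185,250,245),'jig':(275,200,340,275)},'side':{'mould':(280,225,360,290),'jig':(210,165,305,235)}}
for n,c in S.items():
    P=cloud(c); hsv=cv2.cvtColor(c['frame'],cv2.COLOR_BGR2HSV)
    H,s,V=[hsv[...,i].astype(int) for i in range(3)]
    red=((H<12)|(H>172))&(s>130)&(V>60)
    white=(s<60)&(V>130)
    for k,(a,b,cc,d) in box[n].items():
        m=np.zeros(red.shape,bool); m[b:d,a:cc]=1
        p=P[m&red]; p=p[np.isfinite(p).all(1)]
        print(n,k,'red n',len(p),'z pct',np.percentile(p[:,2],[2,25,50,75,98]).round(3))
        q=p[p[:,2]>(.078 if k=='mould' else .06)]; print('  top',len(q),q.mean(0).round(4),cv2.minAreaRect(q[:,:2].astype('f4')*1000))
        lo,hi=((.042,.050) if k=='mould' else (.008,.026))
        w=P[m&(P[...,2]>lo)&(P[...,2]<hi)&(white if k=='mould' else m)]
        print('  plate',len(w),np.median(w[:,2]).round(4),cv2.minAreaRect(w[:,:2].astype('f4')*1000))
E
```

```text
scene mould red n 307 z pct [0.042 0.047 0.05  0.07  0.089]
  top 55 [ 0.613  -0.169   0.1073] ((1001.8292846679688, 59.80323791503906), (970.3328247070312, 29.437284469604492), 30.420368194580078)
  plate 566 0.0455 ((595.5572509765625, -178.62945556640625), (116.39584350585938, 127.0721435546875), 81.13094329833984)
scene jig red n 124 z pct [-0.002  0.032  0.064  0.093  0.102]
  top 71 [0.585  0.0439 0.1031] ((984.8684692382812, 180.6439208984375), (898.7305908203125, 16.076845169067383), 18.840925216674805)
  plate 1927 0.0157 ((551.1988525390625, 126.183349609375), (280.6485900878906, 178.37286376953125), 22.187721252441406)
side mould red n 455 z pct [0.038 0.048 0.05  0.07  0.088]
  top 83 [ 0.5726 -0.2024  0.1178] ((356.73724365234375, -446.2950439453125), (741.8759765625, 42.75605773925781), 48.546852111816406)
  plate 871 0.046 ((593.8187866210938, -180.3912353515625), (117.39378356933594, 124.89620971679688), 81.0505599975586)
side jig red n 104 z pct [0.009 0.058 0.075 0.092 0.1  ]
  top 74 [0.5628 0.0306 0.0839] ((564.1534423828125, 32.752681732177734), (18.30816078186035, 17.54210090637207), 9.855250358581543)
  plate 1635 0.0167 ((581.9322509765625, 138.26486206054688), (392.5455627441406, 211.94161987304688), 32.4015007019043)
```

View pics/crop1.png

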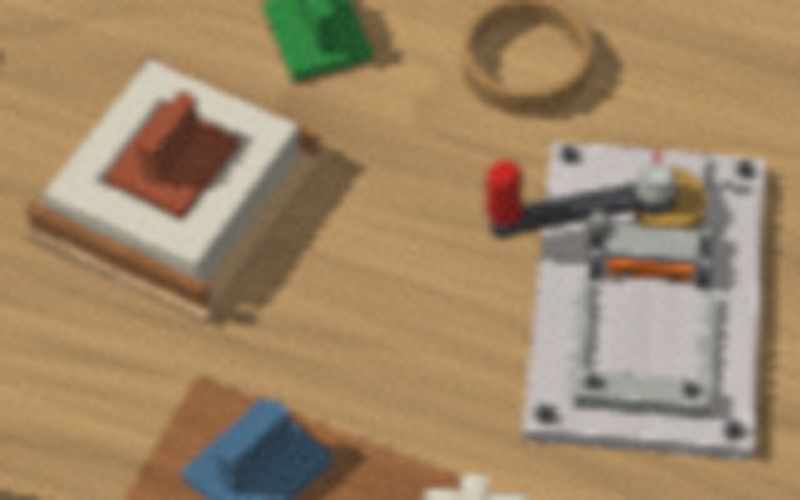

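The crop confirms it: a terracotta T in the white mould (fin at about crop (170,135)), with the jig's grip at crop (503,190), orange pad at (650,268) and fence at (645,390). Next, refined estimates and a planning helper.

```bash
cat >> h.py <<'E'
from scipy.spatial.transform import Rotation as Ro
def rot(q): return Ro.from_quat(np.array(q)[[1,2,3,0]])
def goto(p,yaw,o=None):
    """tool-frame shift (mm) and tool-z turn for TCP p, tool-y at world angle yaw (mod pi), pointing down"""
    o=o or ctrl.get_obs(); A=rot(o['eef_rot']); d=A.inv().apply((np.array(p)-o['eef_pos'])*1000)
    y=A.apply([0,1,0]); cur=np.arctan2(y[1],y[0]); t=(yaw-cur+np.pi/2)%np.pi-np.pi/2
    B=Ro.from_euler('z',t)*A; zz=B.apply([0,0,1]); c=np.cross(zz,[0,0,-1])
    B=Ro.from_rotvec(c)*B
    print('shift',d.round(1),'rv',(A.inv()*B).as_rotvec().round(4),'at',o['eef_pos'].round(4),'yaw',round(cur,4),'t',o['time_s'])
def mask(c,lo,hi):
    h=cv2.cvtColor(c['frame'],cv2.COLOR_BGR2HSV); h[...,0]=(h[...,0].astype(int)+90)%180
    return cv2.inRange(h,lo,hi)>0   # hue shifted: red=90
E
python3 - <<'E'
from h import *
S={n:dict(np.load('last_%s.npz'%n)) for n in ['scene','side']}
for n,c in S.items():
    P=cloud(c); m=mask(c,(78,130,60),(102,255,255))
    def near(x,y,r): return np.hypot(P[...,0]-x,P[...,1]-y)<r
    q=P[m&near(.595,-.18,.06)&(P[...,2]>.06)&(P[...,2]<.095)]
    l=cv2.fitLine(q[:,:2].astype('f4'),2,0,.01,.01).ravel(); print(n,'fin',len(q),q.mean(0).round(4),'ang',np.arctan2(l[1],l[0]).round(3))
    g=P[m&near(.57,.04,.05)&(P[...,2]>.055)&(P[...,2]<.11)]; print(' grip',len(g),g.mean(0).round(4))
    o=P[mask(c,(92,140,90),(108,255,255))&(P[...,2]>.015)&(P[...,2]<.04)&near(.57,.12,.12)]
    if len(o): print(' orange',len(o),o.mean(0).round(4),cv2.minAreaRect(o[:,:2].astype('f4')*1000))
    for nm,(x,y) in {'p':(.6,.12)}.items():
        w=near(x,y,.2)&(P[...,2]>.011)&(P[...,2]<.022)
        mm=cv2.morphologyEx(w.astype('u1'),cv2.MORPH_OPEN,np.ones((3,3)))
        k,lab,st,ce=cv2.connectedComponentsWithStats(mm); i=1+np.argmax(st[1:,4]); w=P[lab==i]
        print(' plate',len(w),cv2.minAreaRect(w[:,:2].astype('f4')*1000))
    for nm,b in {'bottle':(60,85),}.items(): pass
goto([.58,.13,.40],0.); goto([.595,-.18,.35],0.)
E
```

```text
scene fin 99 [ 0.6003 -0.177   0.0782] ang -0.223
 grip 76 [0.5729 0.0405 0.0844]
 orange 40 [0.5606 0.1342 0.0294] ((560.3131713867188, 134.88690185546875), (9.959310531616211, 50.37289810180664), 18.043195724487305)
 plate 367 ((593.93798828125, 142.3308563232422), (73.29381561279297, 71.60087585449219), 15.239030838012695)
side fin 147 [ 0.5884 -0.1831  0.0775] ang -0.212
 grip 83 [0.5627 0.0309 0.0813]
 orange 15 [0.5099 0.1232 0.0307] ((521.4176635742188, 128.50144958496094), (77.6733169555664, 42.4052734375), 4.584239959716797)
 plate 553 ((487.7221984863281, 105.24665832519531), (81.64535522460938, 148.4071044921875), 29.91298484802246)
shift [-498.1 -250.4 -169.3] rv [-1.600e-03  7.000e-04  1.214e+00] at [0.2005 0.5384 0.2304] yaw 1.214 t 0.1
shift [-620.5 -535.6 -118.9] rv [-1.600e-03  7.000e-04  1.214e+00] at [0.2005 0.5384 0.2304] yaw 1.214 t 0.1
```

jog_arm(series=[[[-20,-10,-30,0,0,0,85],[-35,-15,-25,0,0,0,85],[-42,-20,-15,0,0,0,85],[-42,-20,-15,0,0,0,85],[-42,-20,-15,0,0,0,85],[-42,-20,-15,0,0,0,85],[-42,-20,-15,0,0,0,85],[-42,-20,-15,0,0,0,85],[-42,-20,-15,0,0,0,85],[-42,-20,-10,0,0,0,85]]])

```text
time_s: 1.1
eef_pos: [0.5037, 0.2273, 0.4023]
eef_rot: [0.0, 0.177, 0.984, 0.0]
wrist_force: [0.5, -0.2, 0.7]
opening: 1.0
grasp_force: 0.0
```

jog_arm(series=[[[-40,-20,0,0,0,0,85],[-35,-18,0,0,0,0,85],[-20,-15,0,0,0,0,85],[-12,-12,0,0,0,0,85],[0,0,0,0,0,0,85],[0,0,0,0,0,0,85],[0,0,0,0,0,0,85],[0,0,0,0,0,0,85],[0,0,0,0,0,0,85],[0,0,0,0,0,0,85]]])

```text
time_s: 2.1
eef_pos: [0.5799, 0.1312, 0.4015]
eef_rot: [0.0, 0.177, 0.984, 0.0]
wrist_force: [-0.1, 0.1, -0.0]
opening: 0.994
grasp_force: 0.0
```

```bash
python3 - <<'E'
from h import *
c=cam('wrist'); cv2.imwrite('pics/w1.png',c['frame']); print(c['xyz'],R(c).round(3),c['fx'])
goto([.595,-.18,.36],1.35)
E
```

```text
[0.51656458 0.15276847 0.54384397] [[ 0.349  0.904  0.246]
 [ 0.937 -0.337 -0.093]
 [-0.001  0.263 -0.965]] 339.07470068888483
shift [-122.5 -286.3   41.4] rv [ 1.000e-04  2.000e-04 -1.353e-01] at [0.5799 0.1311 0.4014] yaw 1.2147 t 2.15
```

View pics/w1.png

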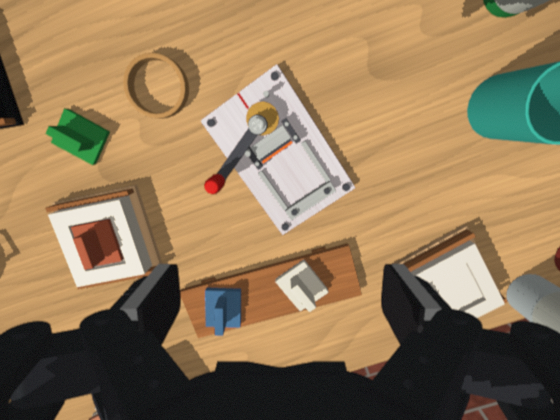

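The wrist view shows the whole jig (corners at about (205,122), (280,65), (355,185), (285,233); grip (213,185); red mark (240,98)) and the mould with the tile at (97,243).

```bash
cat > jig.py <<'E'
from h import *
c=dict(np.load('last_wrist.npz')); P=cloud(c)
hsv=cv2.cvtColor(c['frame'],cv2.COLOR_BGR2HSV); w=((hsv[...,1]<50)&(hsv[...,2]>90)).astype('u1')
w=cv2.morphologyEx(w,cv2.MORPH_CLOSE,np.ones((3,3)))
def rect(box,z,lo,hi):
    a,b,e,d=box; m=np.zeros_like(w); m[b:d,a:e]=w[b:d,a:e]; m&=((P[...,2]>lo)&(P[...,2]<hi)).astype('u1')
    m=cv2.morphologyEx(m,cv2.MORPH_OPEN,np.ones((3,3)))
    k,lab,st,ce=cv2.connectedComponentsWithStats(m); i=1+np.argmax(st[1:,4]); v,u=np.where(lab==i)
    h=cv2.convexHull(np.c_[u,v].astype('i4')).reshape(-1,2)
    q=np.array([ray(c,x,y,z)[:2]*1000 for x,y in h],'f4'); r=cv2.minAreaRect(q)
    print(len(u),'medz',np.median(P[v,u,2]).round(4),r)
    return r
if __name__=='__main__':
    rect((180,40,380,250),.016,.008,.024)
    rect((30,170,170,310),.046,.035,.056)
    m=mask(c,(78,130,60),(102,255,255))
    for nm,(x,y,zl,zh) in {'fin':(.594,-.18,.07,.095),'tile':(.594,-.18,.03,.095),'grip':(.567,.036,.09,.108)}.items():
        s=m&(np.hypot(P[...,0]-x,P[...,1]-y)<.06)&(P[...,2]>zl)&(P[...,2]<zh); q=P[s]
        print(nm,len(q),q.mean(0).round(4),np.median(q[:,2]).round(4),cv2.minAreaRect(q[:,:2].astype('f4')*1000))
    o=mask(c,(92,110,90),(110,255,255))&(P[...,2]>.018)&(P[...,2]<.045)&(np.hypot(P[...,0]-.57,P[...,1]-.13)<.1); q=P[o]; print('orange',len(q),q.mean(0).round(4),cv2.minAreaRect(q[:,:2].astype('f4')*1000))
E
python3 jig.py
```

```text
7494 medz 0.016 ((565.0704345703125, 132.5303955078125), (219.0460968017578, 139.278564453125), 13.881366729736328)
3764 medz 0.0461 ((592.8405151367188, -179.15646362304688), (120.17620086669922, 124.67686462402344), 81.2438735961914)
fin 496 [ 0.5905 -0.1782  0.0822] 0.085 ((591.428466796875, -180.14962768554688), (14.743197441101074, 49.28715133666992), 81.71878051757812)
tile 1706 [ 0.5888 -0.1728  0.0599] 0.0494 ((591.0340576171875, -181.2506866455078), (60.134639739990234, 68.59420013427734), 81.15545654296875)
grip 224 [0.5647 0.0368 0.0971] 0.0982 ((564.9403076171875, 35.874908447265625), (21.611093521118164, 21.300830841064453), 13.676219940185547)
orange 650 [0.5127 0.1323 0.0355] ((527.1998291015625, 94.88621520996094), (80.44430541992188, 116.10974884033203), 6.940929889678955)
```

jog_arm(series=[[[-12,-28,5,0,0,-0.0135,85],[-12,-29,4,0,0,-0.0135,85],[-12,-29,4,0,0,-0.0135,85],[-12,-29,4,0,0,-0.0135,85],[-12,-29,4,0,0,-0.0135,85],[-12,-29,4,0,0,-0.0135,85],[-12,-29,4,0,0,-0.0135,85],[-12,-29,4,0,0,-0.0135,85],[-12,-27,4,0,0,-0.0135,85],[-12,-25,4,0,0,-0.0135,85]]])

```text
time_s: 3.15
eef_pos: [0.6121, -0.1761, 0.3602]
eef_rot: [0.0, 0.111, 0.994, -0.0]
wrist_force: [0.1, 1.0, 0.9]
opening: 0.994
grasp_force: 0.0
```

```bash
python3 - <<'E'
from h import *
c=cam('wrist'); P=cloud(c); m=mask(c,(78,130,60),(102,255,255))
for zl,zh in ((.08,.092),(.03,.095)):
    s=m&(np.hypot(P[...,0]-.592,P[...,1]+.18)<.06)&(P[...,2]>zl)&(P[...,2]<zh); q=P[s]
    print(len(q),q.mean(0).round(4),cv2.minAreaRect(q[:,:2].astype('f4')*1000))
goto([.5915,-.180,.20],np.pi/2-.147); goto([.5915,-.180,.06],np.pi/2-.147)
E
```

```text
465 [ 0.5917 -0.182   0.0858] ((592.1209106445312, -182.1046142578125), (13.95301628112793, 49.83705139160156), 80.60694122314453)
2135 [ 0.5904 -0.1846  0.0562] ((591.880859375, -185.58544921875), (56.99526596069336, 68.20126342773438), 80.74251556396484)
shift [ 20.   -4.  158.7] rv [-0.002  -0.0009 -0.0771] at [ 0.6121 -0.1802  0.3587] yaw 1.3467 t 3.2
shift [ 19.9  -3.7 298.7] rv [-0.002  -0.0009 -0.0771] at [ 0.6121 -0.1802  0.3587] yaw 1.3467 t 3.2
```

jog_arm(series=[[[4,-2,15,0,0,-0.02,85],[4,-2,30,0,0,-0.02,85],[4,-1,35,0,0,-0.02,85],[4,-1,35,0,0,-0.01,85],[3,0,35,0,0,0,85],[0,0,35,0,0,0,85],[0,0,25,0,0,0,85],[0,0,15,0,0,0,85],[0,0,5,0,0,0,85],[0,0,0,0,0,0,85]]])

```text
time_s: 4.2
eef_pos: [0.5924, -0.1771, 0.1304]
eef_rot: [-0.0, 0.076, 0.997, 0.0]
wrist_force: [-0.6, 0.6, 0.3]
opening: 0.995
grasp_force: 0.0
```

```bash
python3 - <<'E'
from h import *
goto([.592,-.182,.055],np.pi/2-.154)
E
```

```text
shift [-0.4 -4.9 75.4] rv [ 0.     -0.0001  0.0023] at [ 0.5924 -0.1771  0.1304] yaw 1.4191 t 4.2
```

jog_arm(series=[[[0,-2,5,0,0,0,85],[0,-2,10,0,0,0,85],[0,-1,12,0,0,0,85],[0,0,12,0,0,0,85],[0,0,12,0,0,0,85],[0,0,10,0,0,0,85],[0,0,8,0,0,0,85],[0,0,6,0,0,0,85],[0,0,0,0,0,0,85],[0,0,0,0,0,0,85]]])

```text
time_s: 5.2
eef_pos: [0.5916, -0.1822, 0.0554]
eef_rot: [0.0, 0.076, 0.997, -0.0]
wrist_force: [0.3, 0.1, 0.3]
opening: 0.996
grasp_force: 0.0
```

```bash
python3 - <<'E'
from h import *
goto([.592,-.182,.055],np.pi/2-.154)
c=cam('wrist'); cv2.imwrite('pics/w2.png',c['frame'])
E
```

```text
shift [-0.3  0.2  0.4] rv [-0.0001  0.0002  0.0023] at [ 0.5916 -0.1822  0.0554] yaw 1.4191 t 5.2
```

View pics/w2.png

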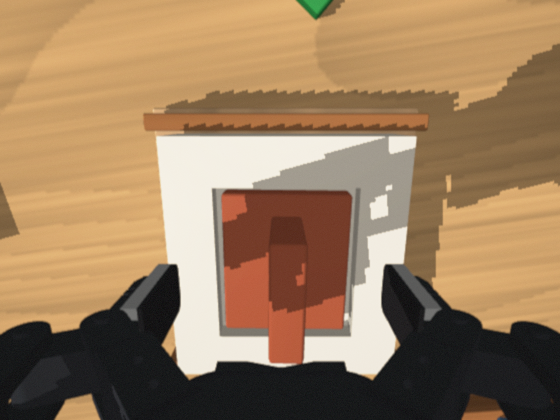

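The fin stands between the fingers (fin centre col 287, finger centre col 281), square to them. Closing and lifting.

jog_arm(series=[[[0,0,0,0,0,0,50],[0,0,0,0,0,0,25],[0,0,0,0,0,0,5],[0,0,0,0,0,0,5],[0,0,0,0,0,0,5],[0,0,0,0,0,0,5],[0,0,0,0,0,0,5],[0,0,0,0,0,0,5],[0,0,0,0,0,0,5],[0,0,0,0,0,0,5]]])

```text
time_s: 6.25
eef_pos: [0.5917, -0.1822, 0.0555]
eef_rot: [0.0, 0.076, 0.997, -0.0]
wrist_force: [0.1, 0.5, 2.6]
opening: 0.153
grasp_force: 58.7
```

```bash
python3 - <<'E'
from h import *
o=ctrl.get_obs(); print(o['opening'],o['grasp_force'],o['wrist_force'],o['eef_pos'])
E
```

```text
0.15322331393663902 58.704668283462524 [0.06176049 0.51573676 2.5983224 ] [ 0.59167683 -0.18221706  0.05554923]
```

Gripped (13 mm, 59 N). Lifting 150 mm.

jog_arm(series=[[[0,0,-3,0,0,0,5],[0,0,-6,0,0,0,5],[0,0,-10,0,0,0,5],[0,0,-18,0,0,0,5],[0,0,-25,0,0,0,5],[0,0,-28,0,0,0,5],[0,0,-25,0,0,0,5],[0,0,-18,0,0,0,5],[0,0,-12,0,0,0,5],[0,0,-5,0,0,0,5]]])

```text
time_s: 7.25
eef_pos: [0.592, -0.1824, 0.2072]
eef_rot: [0.001, 0.076, 0.997, -0.001]
wrist_force: [-0.2, 0.3, -0.8]
opening: 0.155
grasp_force: 58.4
```

```bash
python3 - <<'E'
from h import *
c=cam('wrist'); cv2.imwrite('pics/w3.png',c['frame'])
P=cloud(c); m=mask(c,(78,130,60),(102,255,255)); A=ctrl.get_obs(); T=rot(A['eef_rot'])
s=m&(np.linalg.norm(P-A['eef_pos'],axis=-1)<.07); s[:, :150]=0;s[:,420:]=0
q=T.inv().apply(P[s]-A['eef_pos'])*1000; print(len(q),np.percentile(q,[1,10,50,90,99],axis=0).round(1))
for a,b in ((-60,-10),(-12,60)):
    k=q[(q[:,2]>a)&(q[:,2]<b)]; 
    if len(k)>5: print(a,b,len(k),cv2.minAreaRect(k[:,:2].astype('f4')),np.median(k[:,2]))
yaw=.2422; nest=np.array([.565,.1325])+.035*np.array([np.cos(yaw),np.sin(yaw)]); print(nest)
goto([*nest,.21],yaw+np.pi/2)
E
```

```text
12987 [[-23.  -31.1 -31.5]
 [ -9.4 -25.  -30.7]
 [ 16.6  -2.1   7. ]
 [ 31.2  20.8   8.3]
 [ 34.5  27.   12.3]]
-60 -10 4984 ((5.000828742980957, 9.451152801513672), (56.48579406738281, 50.01118469238281), 66.30833435058594) -30.29606048410657
-12 60 8058 ((10.22235107421875, -2.031585693359375), (60.261192321777344, 49.12565994262695), 89.76826477050781) 7.582292698351981
[0.59897844 0.14089436]
shift [ 41.9 320.6  -3.4] rv [-0.0011  0.0017 -0.394 ] at [ 0.5919 -0.1823  0.2069] yaw 1.419 t 7.3
```

View pics/w3.png

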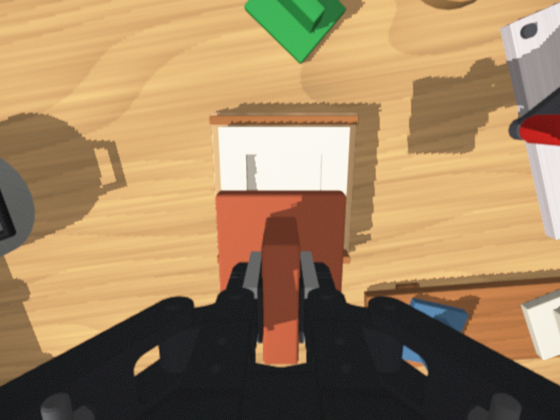

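The tile hangs centred in the fingers (base edge at row 192, fin centre col 282). Carrying it over the nest.

jog_arm(series=[[[2,15,0,0,0,0,5],[4,28,0,0,0,0,5],[5,38,0,0,0,0,5],[5,42,0,0,0,0,5],[6,44,0,0,0,0,5],[6,44,0,0,0,0,5],[5,42,0,0,0,0,5],[4,34,0,0,0,0,5],[3,22,0,0,0,0,5],[2,12,0,0,0,0,5]]])

```text
time_s: 8.3
eef_pos: [0.5969, 0.1446, 0.2036]
eef_rot: [-0.001, 0.074, 0.997, 0.0]
wrist_force: [1.0, -0.4, -0.7]
opening: 0.152
grasp_force: 58.5
```

jog_arm(series=[[[0,0,0,0,0,-0.03,5],[0,0,0,0,0,-0.06,5],[0,0,0,0,0,-0.08,5],[0,0,0,0,0,-0.08,5],[0,0,0,0,0,-0.07,5],[0,0,0,0,0,-0.05,5],[0,0,0,0,0,-0.024,5],[0,0,0,0,0,0,5],[0,0,0,0,0,0,5],[0,0,0,0,0,0,5]]])

```text
time_s: 9.3
eef_pos: [0.5985, 0.1413, 0.2052]
eef_rot: [-0.0, -0.12, 0.993, -0.0]
wrist_force: [0.2, -0.1, -1.0]
opening: 0.153
grasp_force: 58.4
```

```bash
python3 - <<'E'
from h import *
o=ctrl.get_obs(); print(o['eef_pos'],o['opening'])
c=cam('wrist'); cv2.imwrite('pics/w4.png',c['frame'])
P=cloud(c)
for n in ['scene','side']: cam(n)
from jig import rect
E
python3 - <<'E'
import sys; sys.path.insert(0,'.')
E
python3 - <<'E'
import jig
jig.rect((0,0,560,420),.016,.008,.024)
from h import *
goto([.599,.141,.06],.2422+np.pi/2)
E
```

```text
[0.59845183 0.14127059 0.20518415] 0.15296659235396567
11620 medz 0.0159 ((565.0155639648438, 132.7793731689453), (218.4618682861328, 139.4864044189453), 13.869522094726562)
shift [ -0.4  -0.6 145.3] rv [-0.     -0.     -0.0002] at [0.5985 0.1415 0.2053] yaw 1.8128 t 9.45
```

View pics/w4.png

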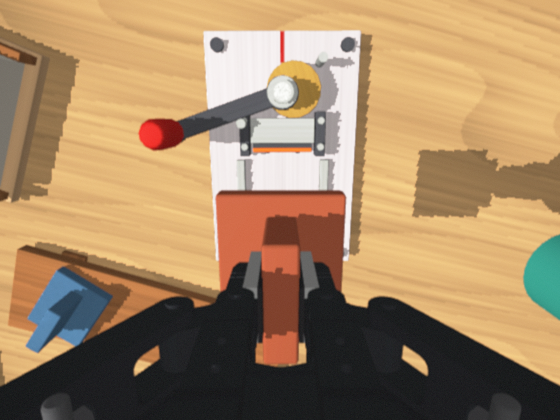

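Tile (cols 217–346) is centred on the strips (243–320) and the red mark (col 282), and the jig pose agrees with the first measurement. Lowering.

jog_arm(series=[[[0,0,6,0,0,0,5],[0,0,14,0,0,0,5],[0,0,20,0,0,0,5],[0,0,24,0,0,0,5],[0,0,24,0,0,0,5],[0,0,20,0,0,0,5],[0,0,16,0,0,0,5],[0,0,10,0,0,0,5],[0,0,6,0,0,0,5],[0,0,0,0,0,0,5]]])

```text
time_s: 10.45
eef_pos: [0.5982, 0.1415, 0.0646]
eef_rot: [-0.0, -0.121, 0.993, 0.0]
wrist_force: [0.4, -0.5, -0.9]
opening: 0.157
grasp_force: 58.4
```

```bash
python3 - <<'E'
from h import *
c=cam('scene'); d=cam('side'); 
cv2.imwrite('pics/v5.png',np.hstack([cv2.resize(c['frame'][190:280,270:350],(400,450),interpolation=2),cv2.resize(d['frame'][150:240,210:290],(400,450),interpolation=2)]))
goto([.599,.141,.0355],.2422+np.pi/2)
E
```

```text
shift [ 0.3 -0.5 30.6] rv [-0.0003  0.0013 -0.    ] at [0.5991 0.1416 0.0661] yaw 1.813 t 10.55
```

View pics/v5.png

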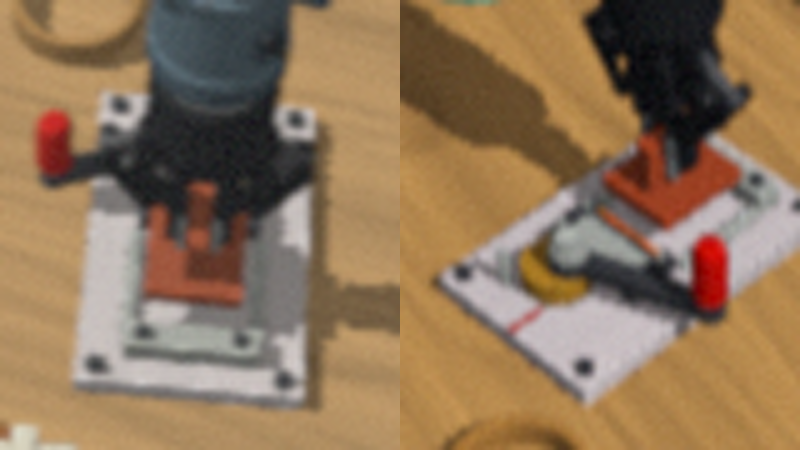

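Both crops show the tile centred over the nest between pad and fence. Final slow descent.

jog_arm(series=[[[0,0,4,0,0,0,5],[0,0,5,0,0,0,5],[0,0,5,0,0,0,5],[0,0,5,0,0,0,5],[0,0,3,0,0,0,5],[0,0,2,0,0,0,5],[0,0,2,0,0,0,5],[0,0,1,0,0,0,5],[0,0,1,0,0,0,5],[0,0,0,0,0,0,5]]])

```text
time_s: 11.55
eef_pos: [0.5984, 0.1416, 0.0372]
eef_rot: [-0.0, -0.121, 0.993, 0.0]
wrist_force: [0.0, 0.4, -2.0]
opening: 0.152
grasp_force: 58.5
```

```bash
python3 - <<'E'
from h import *
goto([.599,.141,.0355],.2422+np.pi/2)
print([ctrl.get_obs()['wrist_force'].round(1)])
c=cam('wrist'); P=cloud(c); m=mask(c,(78,130,60),(102,255,255)); A=ctrl.get_obs()
s=m&(np.linalg.norm(P-A['eef_pos'],axis=-1)<.07); s[:,:150]=0;s[:,420:]=0
z=P[s][:,2]; print(np.median(z[z<.045]))
E
```

```text
shift [-0.4 -0.7  1.7] rv [ 0.     -0.0001 -0.    ] at [0.5984 0.1416 0.0372] yaw 1.813 t 11.55
[array([ 0. ,  0.4, -2. ])]
0.029431089632803303
```

jog_arm(series=[[[0,0,0.5,0,0,0,5],[0,0,0.5,0,0,0,5],[0,0,0.5,0,0,0,5],[0,0,0,0,0,0,5],[0,0,0,0,0,0,18],[0,0,0,0,0,0,24],[0,0,0,0,0,0,30],[0,0,0,0,0,0,36],[0,0,0,0,0,0,42],[0,0,0,0,0,0,42]]])

```text
time_s: 12.6
eef_pos: [0.5985, 0.1415, 0.0358]
eef_rot: [0.0, -0.121, 0.993, 0.0]
wrist_force: [0.7, -0.5, 0.7]
opening: 0.487
grasp_force: 0.0
```

jog_arm(series=[[[0,0,0,0,0,0,42],[0,0,-4,0,0,0,42],[0,0,-10,0,0,0,42],[0,0,-18,0,0,0,42],[0,0,-25,0,0,0,42],[0,0,-28,0,0,0,50],[0,0,-25,0,0,0,60],[0,0,-18,0,0,0,60],[0,0,-8,0,0,0,60],[0,0,0,0,0,0,60]]])

```text
time_s: 13.6
eef_pos: [0.5994, 0.1416, 0.1737]
eef_rot: [0.002, -0.121, 0.993, -0.0]
wrist_force: [1.0, 0.1, -0.3]
opening: 0.706
grasp_force: 0.0
```

```bash
python3 - <<'E'
from h import *
o=ctrl.get_obs(); print(o['eef_pos'],o['opening'],o['q'].round(3))
c=cam('wrist'); P=cloud(c); m=mask(c,(78,130,60),(102,255,255)); J=np.array([.565,.1328]); y=.242
Q=P.copy(); d=P[...,:2]-J; Q[...,0]=d[...,0]*np.cos(y)+d[...,1]*np.sin(y); Q[...,1]=-d[...,0]*np.sin(y)+d[...,1]*np.cos(y)
for a,b in ((.02,.035),(.058,.072)):
    q=Q[m&(np.abs(Q[...,0]-.035)<.06)&(np.abs(Q[...,1])<.045)&(Q[...,2]>a)&(Q[...,2]<b)]
    print(len(q),np.median(q[:,2]),np.percentile(q[:,:2],[1,99],axis=0).round(4).tolist(),cv2.minAreaRect(q[:,:2].astype('f4')*1000))
q=P[m&(np.hypot(P[...,0]-.565,P[...,1]-.036)<.04)&(P[...,2]>.09)&(P[...,2]<.108)]
print('grip',len(q),q.mean(0),cv2.minAreaRect(q[:,:2].astype('f4')*1000))
piv=J-.0556*np.array([np.cos(y),np.sin(y)]); a=y-1.24
print('pivot',piv,'grip0',piv+.1*np.array([np.cos(a),np.sin(a)]),'grip1.9',piv+.1*np.array([np.cos(a-1.9),np.sin(a-1.9)]))
E
```

```text
[0.59943238 0.14162116 0.17370599] 0.706053090783843 [ 0.04   0.322  1.555 -0.     1.262 -1.773]
4248 0.027829819090484154 [[-0.0094, -0.0301], [0.0667, 0.0274]] ((28.9071044921875, -1.352132797241211), (58.822364807128906, 77.0862045288086), 89.91619110107422)
1146 0.0657274175050152 [[0.0094, -0.008], [0.0572, 0.0058]] ((33.672088623046875, -1.0516839027404785), (13.828839302062988, 49.02777862548828), 89.74708557128906)
grip 1042 [0.56439339 0.03793598 0.0970309 ] ((564.8568115234375, 36.67051315307617), (22.217195510864258, 21.25383186340332), 19.360496520996094)
pivot [0.51102015 0.11947575] grip0 [0.56521857 0.03543688] grip1.9 [0.41397238 0.09535667]
```

The tile lies flat in the nest (jig x 33.7, y −1 mm, top at 28 mm). On to the lever grip at (0.565, 0.037), keeping this tool yaw, because it lines the pads up with the push direction at the high point.

```bash
python3 - <<'E'
from h import *
goto([.565,.037,.15],1.813)
E
```

```text
shift [ 57.7 -93.5  22.2] rv [-0.0002  0.0009  0.0001] at [0.5986 0.1416 0.1722] yaw 1.8131 t 13.65
```

jog_arm(series=[[[3,-5,0,0,0,0,60],[6,-10,0,0,0,0,60],[9,-15,0,0,0,0,60],[11,-18,0,0,0,0,60],[11,-18,4,0,0,0,60],[9,-14,6,0,0,0,60],[6,-9,6,0,0,0,60],[3,-5,6,0,0,0,60],[0,0,0,0,0,0,60],[0,0,0,0,0,0,60]]])

```text
time_s: 14.65
eef_pos: [0.5647, 0.0367, 0.1495]
eef_rot: [-0.0, -0.121, 0.993, 0.0]
wrist_force: [0.8, -0.1, -0.8]
opening: 0.707
grasp_force: 0.0
```

```bash
python3 - <<'E'
from h import *
c=cam('wrist'); P=cloud(c); cv2.imwrite('pics/w6.png',c['frame']); m=mask(c,(78,130,60),(102,255,255))
q=P[m&(np.hypot(P[...,0]-.565,P[...,1]-.036)<.04)&(P[...,2]>.09)&(P[...,2]<.108)]
print('grip',len(q),q.mean(0),cv2.minAreaRect(q[:,:2].astype('f4')*1000))
goto([.565,.037,.06],1.813)
E
```

```text
grip 1019 [0.56327601 0.03485768 0.09694539] ((564.1630859375, 34.96976852416992), (20.480579376220703, 22.912349700927734), 19.555240631103516)
shift [-0.1  0.1 89.8] rv [0.0002 0.0002 0.0005] at [0.5649 0.0369 0.1498] yaw 1.8135 t 14.7
```

View pics/w6.png

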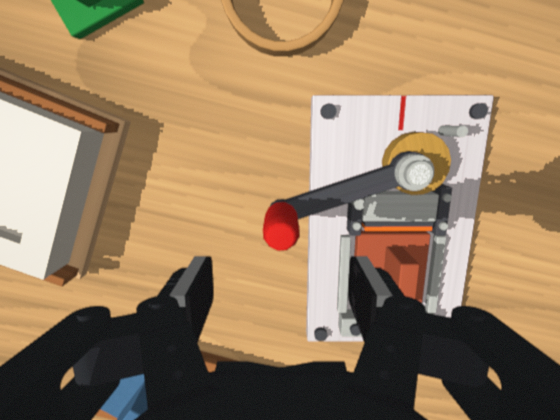

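Grip (281,226) is midway between the fingers, and the tile lies in the nest at (395,265). Descending.

jog_arm(series=[[[0,0,5,0,0,0,60],[0,0,10,0,0,0,60],[0,0,14,0,0,0,60],[0,0,16,0,0,0,60],[0,0,16,0,0,0,60],[0,0,13,0,0,0,60],[0,0,9,0,0,0,60],[0,0,5,0,0,0,60],[0,0,2,0,0,0,60],[0,0,0,0,0,0,60]]])

```text
time_s: 15.7
eef_pos: [0.5649, 0.0364, 0.0599]
eef_rot: [0.0, -0.121, 0.993, -0.0]
wrist_force: [0.1, 0.1, -0.6]
opening: 0.705
grasp_force: 0.0
```

jog_arm(series=[[[0,0,0,0,0,0,40],[0,0,0,0,0,0,28],[0,0,0,0,0,0,15],[0,0,0,0,0,0,15],[0,0,0,0,0,0,15],[0,0,0,0,0,0,15],[0,0,0,0,0,0,15],[0,0,0,0,0,0,15],[0,0,0,0,0,0,15],[0,0,0,0,0,0,15]]])

```text
time_s: 16.7
eef_pos: [0.5653, 0.0368, 0.0606]
eef_rot: [0.001, -0.121, 0.993, 0.0]
wrist_force: [-1.5, 3.5, 5.3]
opening: 0.266
grasp_force: 58.6
```

```bash
python3 - <<'E'
from h import *
o=ctrl.get_obs(); A=rot(o['eef_rot']); piv=np.array([.511,.120]); g=o['eef_pos'][:2]-piv
print('pos',o['eef_pos'],'r',np.hypot(*g),'ang',np.arctan2(g[1],g[0]),-.998)
# arc in tool mm, from nominal pivot/radius, along 20 steps to 1.9
e=1-np.cos(np.linspace(0,np.pi,21)); a=-.998-1.9*e/2
pts=np.c_[np.cos(a),np.sin(a),0*a]*100
print(A.inv().apply(np.diff(pts,axis=0))[:,:2].round(1).tolist())
E
```

```text
pos [0.56528247 0.03677849 0.060552  ] r 0.09935998617843168 ang -0.992830586555066 -0.998
[[1.1, -0.4], [3.3, -1.0], [5.5, -1.4], [7.6, -1.5], [9.6, -1.0], [11.3, 0.0], [12.6, 1.6], [13.3, 3.5], [13.3, 5.6], [12.7, 7.7], [11.4, 9.5], [9.7, 10.8], [7.6, 11.4], [5.6, 11.4], [3.7, 10.7], [2.2, 9.4], [1.1, 7.7], [0.4, 5.7], [0.1, 3.5], [0.0, 1.2]]
```

Gripped. Now the arc, first half.

jog_arm(series=[[[1,-0.5,0,0,0,0,15],[3.5,-1,0,0,0,0,15],[5.5,-1.5,0,0,0,0,15],[7.5,-1.5,0,0,0,0,15],[9.5,-1,0,0,0,0,15],[11.5,0,0,0,0,0,15],[12.5,1.5,0,0,0,0,15],[13.5,3.5,0,0,0,0,15],[13,5.5,0,0,0,0,15],[12.5,7.5,0,0,0,0,15]]])

```text
time_s: 17.7
eef_pos: [0.4757, 0.0275, 0.0606]
eef_rot: [0.002, -0.12, 0.993, 0.0]
wrist_force: [6.7, 8.5, 0.6]
opening: 0.266
grasp_force: 58.8
```

jog_arm(series=[[[11.5,9.5,0,0,0,0,15],[9.5,11,0,0,0,0,15],[7.5,11.5,0,0,0,0,15],[5.5,11.5,0,0,0,0,15],[3.5,10.5,0,0,0,0,15],[2,9.5,0,0,0,0,15],[1,7.5,0,0,0,0,15],[0.5,5.5,0,0,0,0,15],[0,3.5,0,0,0,0,15],[0,1,0,0,0,0,15]]])

```text
time_s: 18.7
eef_pos: [0.4146, 0.0956, 0.0604]
eef_rot: [-0.001, -0.121, 0.993, -0.001]
wrist_force: [-3.7, -5.2, 12.6]
opening: 0.266
grasp_force: 59.7
```

jog_arm(series=[[[0,0,0,0,0,0,15],[0,0,0,0,0,0,15],[0,0,0,0,0,0,15],[0,0,0,0,0,0,15],[0,0,0,0,0,0,15],[0,0,0,0,0,0,15],[0,0,0,0,0,0,15],[0,0,0,0,0,0,15],[0,0,0,0,0,0,15],[0,0,0,0,0,0,15]]])

```text
time_s: 19.7
eef_pos: [0.4147, 0.0953, 0.0604]
eef_rot: [-0.001, -0.121, 0.993, -0.001]
wrist_force: [-4.0, -3.8, 12.4]
opening: 0.27
grasp_force: 59.7
```

```bash
python3 - <<'E'
from h import *
o=ctrl.get_obs(); g=o['eef_pos'][:2]-np.array([.511,.120]); a=np.arctan2(g[1],g[0]); print(o['eef_pos'],'r',np.hypot(*g),'val',.242-1.24-a,o['wrist_force'],o['grasp_force'],o['opening'])
c=cam('scene');d=cam('side'); w=cam('wrist')
cv2.imwrite('pics/v7.png',np.hstack([cv2.resize(w['frame'],(400,300)),cv2.resize(d['frame'][150:240,200:320],(400,300),interpolation=2)]))
for n,c in (('s',c),('d',d),('w',w)):
    P=cloud(c); m=mask(c,(78,110,50),(102,255,255)); J=np.array([.565,.1328]); y=.242
    e=P[...,:2]-J; Q=P.copy(); Q[...,0]=e[...,0]*np.cos(y)+e[...,1]*np.sin(y); Q[...,1]=-e[...,0]*np.sin(y)+e[...,1]*np.cos(y)
    q=Q[m&(np.abs(Q[...,0]-.035)<.06)&(np.abs(Q[...,1])<.045)&(Q[...,2]>.05)&(Q[...,2]<.072)]
    if len(q)>5: print(n,len(q),q.mean(0).round(4),cv2.minAreaRect(q[:,:2].astype('f4')*1000))
E
```

```text
[0.41467669 0.09530445 0.06040027] r 0.09943867895253355 val 1.8926166595969207 [-3.98530833 -3.77751139 12.40912696] 59.66178238391876 0.26979390128587816
s 68 [0.0483 0.0019 0.0643] ((44.14775466918945, 1.1330890655517578), (48.72096633911133, 12.743172645568848), 3.9251391887664795)
d 82 [ 0.0387 -0.002   0.0612] ((39.778953552246094, -0.23915958404541016), (48.854427337646484, 16.15621566772461), 0.638734757900238)
```

View pics/v7.png

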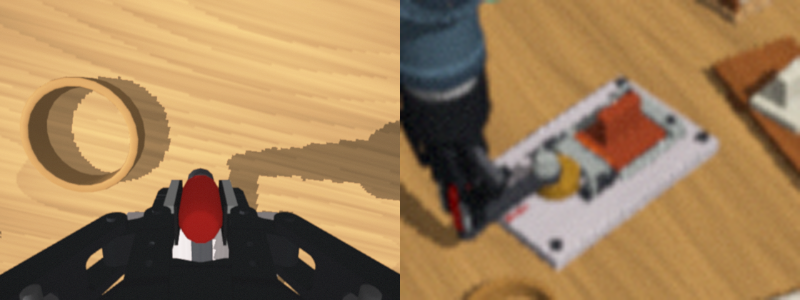

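The side crop shows the lever over the red mark (515,212) and the tile pushed against the fence. The wrist view shows the grip held at (200,208). The lever reads about 1.89 rad and is still, so I'm handing in.

```bash
python3 -c "
from bench import ctrl
print(ctrl.hand_in())"
```

```text
the job is handed in; nothing more can be done
None
```

I handed the job in at about 20 s with the tile flat in the nest and pushed up to the fence, and the gripper still holding the lever at about 1.89 rad. I couldn't measure the pad's force on the tile directly, and the hand-in returned no verdict.

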